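# Set the input selector to the bowl and start the take

## Task

On the grey sound console, push the selector's upright tab round with the fingertips, gently and without pinching it, until its pointer aims at the middle of the mark with the ring (the singing bowl). Only then press the console's round push button fully down for a moment, and let it come back up. Leave the bell, bowls, springs, mallet, microphone and clapper where they stand.

Things in the scene. Friction and masses are not known exactly. Their poses are not given: they have to be found in the camera images.
- console: grey metal console fixed on the table, 240 mm (its x) x 360 mm (its y) x 60 mm tall, dark wood ends. Origin: centre of its underside; x away from the robot's side, y to the left, z up. Four fixed knobs 16 mm wide, 12 mm tall stand near its robot-side edge. On its left part is the selector, with four round black plates (44 mm wide, 5 mm high) around it
- selector (a joint): angle of the rotary selector, rad: 0 when its tab and pointer are toward the console's +x, growing counter-clockwise seen from above; stops at -2.0 and 2.0; starts between -0.3 and 0.3. No clicks: dry friction of 0.15 N m (about 3 to 4 N at the tab) holds it wherever it is left
- selector_axis (a point): centre of the selector's aluminium disc, on its turning axis, at the height of the disc's top face (77 mm above the table). The disc has radius 60 mm; its hub, 28 mm wide, rises 4 mm above that face
- tab (a point): centre of the black upright tab on the disc: 24 mm long radially (34 to 58 mm from the axis), 10 mm thick in the direction of turning, its top 113 mm above the table; this point is 95 mm above the table, 46 mm from the axis, and turns with the selector
- pointer_aim (a point): imaginary point where the selector's pointer aims: 98 mm from the axis, on the line from the axis through the tab and the pointer nib (the nib itself ends 74 mm from the axis), 65 mm above the table; the plates' centres lie on the same circle
- bowl_plate (a point): centre of the top of the wanted plate, with a raised brass ring 28 mm wide; 98 mm from the selector's axis, 65 mm above the table. The other plates show a zigzag, a T and an X. The plates lie at selector values -1.65, -0.85, 0.85 and 1.65; which picture is where changes from run to run
- take_button_top (a point): centre of the top of the round grey push button, 32 mm wide, in a black housing on the right part of the console; pressed straight down
- take_button (a joint): travel of the push button, m: 0 up, 0.006 fully down; a spring returns it; fully down takes 5 N
- brass_bell: small brass hand bell, 52 mm wide, 58 mm tall, standing on the console's far right corner area; loose, to be left alone. Origin: centre of its underside
- big_bowl: brass singing bowl, 150 mm wide, 75 mm tall, left of the console; loose, to be left alone. Origin: centre of its underside
- small_bowl: brass singing bowl, 100 mm wide, 50 mm tall, left of the console; loose, to be left alone. Origin: centre of its underside
- spring_a: upright steel coil, 43 mm wide, on a black foot 80 mm wide, 125 mm tall in all, right of the console; loose, to be left alone. Origin: centre of its underside
- spring_b: the same kind of coil on a black foot 80 mm wide, 105 mm tall in all, right of the console; loose, to be left alone. Origin: centre of its underside
- mallet: mallet lying on the table on the robot's side of the console: wooden handle about 190 mm long, head 50 mm long and 40 mm thick; loose, to be left alone. Origin: centre of its underside at the near end of the head; x runs along the handle toward the head
- microphone: microphone upright on a round foot 90 mm wide, 150 mm tall in all, beyond the console; loose, to be left alone. Origin: centre of its underside
- clapper: flat wooden clapper 50 x 130 x 18 mm lying beyond the console; loose, to be left alone. Origin: centre of its underside

How it is judged:
On the way, in this order (a step that is already met when the one before it is completed fails the run):
1. the pointer rests aimed at the ring mark (horizontal distance between pointer_aim and bowl_plate below 0.011 m and velocity of joint selector between -0.05 and 0.05 rad/s), for 0.3 s.
2. the push button is pressed down (horizontal distance between pointer_aim and bowl_plate below 0.011 m and value of joint take_button above 0.0042 m), for 0.1 s.
At the end, for the whole second after the job is handed in: The selector rests with its aim point within 11 mm (about 6 degrees) of the centre of the ring plate, the button was pressed at least 4.2 mm down after that and is up again (less than 1.5 mm down), and no bystander has moved (all of step 1 and value of joint take_button below 0.0015 m); the robot touches nothing.
It fails at once if the button is pressed while the pointer is not at the ring mark (not (horizontal distance between pointer_aim and bowl_plate below 0.011 m) and value of joint take_button above 0.003 m).
It fails at once if the tab or selector is pinched or shoved with more than 30 N (contact force between the fingers and selector above 30 N).
It fails at once if a bystander (bell, bowl, spring, mallet, microphone or clapper) is moved more than 15 mm or lifted (distance of any of brass_bell, big_bowl, small_bowl, spring_a, spring_b, mallet, microphone, clapper from where it was at the start of the episode above 0.015 m).
It also fails if it takes over 45 s, if anything falls off the work surface, if the arm or the gripper's body presses on something with over 40 N, if the wrist force passes 120 N, or if a joint passes its speed limit or range.

## Robot

A 6-joint arm with a two-finger parallel gripper is mounted at the origin on the work surface. World frame = base frame: x ahead of the robot, y to its left, z up, the work surface at z = 0. Lengths are in m, angles in rad, forces in N, time in s.
With the tool pointing down it reaches from about 0.35 to 0.875 m from the base axis. Payload 15.5 kg.
Tool frame: the origin (TCP) lies at the very end of the fingers, on their centre line; the grasp point (between the pads) lies 19 mm behind it (robot.pinch_z is the distance from the TCP to the grasp point, in m); z points along the fingers, y is the line along which they close (so a half turn about z gives the same grasp; the last joint's range is limited). The gripper opens to 85 mm and grips with 20 to 120 N. Pads are 22 mm wide; open, the fingers measure 114 mm over their backs; the gripper's body (76 mm by 85 mm) begins 54 mm behind the grasp point. The pads swing forward as they close: fully open they stand 13 mm farther back than shut.
Start: joints at [1.123, 0.494, 1.345, -0, 1.302, -0.096], TCP at [0.216, 0.587, 0.231] pointing down, gripper open.
Joint ranges: [-2.91, 2.91], [-0.82, 2.16], [0.22, 2.67], [-1.22, 4.37], [0.12, 2.79], [-3.08, 3.08]. Speed limits (rad/s): [1.89, 1.89, 2.57, 3.01, 3.01, 3.01].

## Interface

Orientations are given as a rotation vector (axis times angle).
In Python, from rig import robot gives the robot as it stands.
- The arm moves only by the shell command python3 -m pendant 'ROWS' [OPENING]. ROWS is a JSON object of lists of equal length, an entry for each row: "slide": the shift along the tool's x, y, z in m, a list of three; "spin": the turn about the tool's z in rad. A call has exactly 8 rows; each row is the pose to reach, as a shift and turn from the pose commanded when the call began, along the tool's axes at that moment; what a row does not reach only later rows make up. A row lasts 1/8 s, in which the tool goes at most 62.5 mm and 10.7 degrees, less where a joint would pass 70% of its speed; a pose out of reach is approached as far as the arm can. A call with a gripper value outside its range is refused whole. OPENING is the closure in counts, from 0 (fully open) to 255 (shut), set as the call begins (- or left out, the last holds). The fingers move at their own pace and stop on an object; the grip force is fixed at half the most. Time passes only in rows, so rows that repeat a pose let the fingers close, or fill a call up. It gives the time, the measured TCP pose, the force, the opening and the grip force at its end, in the units of the state.
- robot.sense(): the state, without advancing time (a new reading comes with each control period).
- robot.camera(name): name is "side" or "top"; returns the picture (400x640x3 uint8, red, green, blue); there is no depth.
- robot.calibration(name): a dict with "K" (3x3 intrinsics, pixels), "k1" (the pictures are not rectified: a ray, as slopes to the right and down, at radius r is drawn at 1 + k1 r^2 times it, then the intrinsics apply), "R" (3x3) and "t" (3): a world point X has camera coordinates R X + t. Camera axes: x right, y down, z forward; pixel columns grow to the right and rows downward; lengths in m; the calibration is good to about 2 mm. A picture is of the moment at which its call begins. calibration takes no time and is no camera call.
- robot.close_job(): hands the job in; it is judged then, once.
The state is a dict: "t": time; "q": joint angles; "qvel": joint speeds; "joint_torque": joint torques, N m; "position": TCP position; "eef_rot": TCP orientation; "wrist_force": force on the tool from outside, world axes, zero at the start; "ft_torque": the same for the moment, N m; "opening": finger opening in m; "finger_force": force on a finger pad.
Only numpy, scipy, OpenCV 4.12 (cv2) and the standard library are available. Lean on these libraries where they do the work, as an engineer would, in place of code of your own. Each camera call takes 0.05 s, during which the arm holds its last target. There are 200 camera calls.

## Working session

There is one attempt and no reset: what is moved stays moved. The work goes in short steps, Python scripts to look and compute and a shell command to move; the robot and the scene stay as the last step left them, time stands still between calls to the robot, and variables do not carry over. Pictures are saved under pics/ and viewed, at most 10 in all, crops included, and the job is handed in when it is done.

```bash
mkdir -p pics; cat > h.py <<'E'
import numpy as np, cv2
from rig import robot
def ray(name,u,v):
    c=robot.calibration(name);K=np.array(c["K"]);R=np.array(c["R"]);t=np.array(c["t"])
    d=np.array([(u-K[0,2])/K[0,0],(v-K[1,2])/K[1,1]]);s=d.copy()
    for _ in range(30): s=d/(1+c["k1"]*(s@s))
    return -R.T@t, R.T@np.array([s[0],s[1],1])
def at(name,u,v,z):
    o,d=ray(name,u,v);return o+d*(z-o[2])/d[2]
def snap(name,f,crop=None,k=1):
    im=robot.camera(name)[:,:,::-1]
    if crop: x0,y0,x1,y1=crop; im=im[y0:y1,x0:x1]
    cv2.imwrite("pics/"+f,cv2.resize(im,None,fx=k,fy=k,interpolation=cv2.INTER_CUBIC))
E
python3 - <<'E'
from h import *
snap("top","t0.png",None,1.25);snap("side","s0.png",None,1.25)
for n in("top","side"):print(robot.calibration(n))
print(robot.sense())
E
```

```text
{'K': array([[369.69701907,   0.        , 317.6989199 ],
       [  0.        , 369.69701907, 198.78858218],
       [  0.        ,   0.        ,   1.        ]]), 'k1': 0.006929327124742795, 'R': array([[-0.02515281, -0.99916487, -0.03220104],
       [-0.99768996,  0.02712292, -0.06228233],
       [ 0.06310371,  0.03056008, -0.99753897]]), 't': array([0.06138258, 0.58749426, 0.91996804])}
{'K': array([[366.77789605,   0.        , 319.75549432],
       [  0.        , 366.77789605, 191.82488898],
       [  0.        ,   0.        ,   1.        ]]), 'k1': -0.043435369086703104, 'R': array([[ 0.71264714, -0.70123371,  0.02013301],
       [-0.47893758, -0.507302  , -0.71642409],
       [ 0.51259424,  0.50091513, -0.69737449]]), 't': array([-0.41414761,  0.38249429,  0.67200077])}
{'t': 0.1, 'q': array([ 1.12246749e+00,  4.94141036e-01,  1.34603134e+00,  2.01951788e-05,
        1.30252274e+00, -9.55128265e-02]), 'qvel': array([-0.00119519, -0.00056493, -0.00111002, -0.00021887, -0.00259798,
        0.00049257]), 'joint_torque': array([ 2.23383242e-03, -8.83587885e+01, -3.84569049e+01, -3.21749012e-04,
        5.00866430e-03,  6.23432425e-05]), 'position': array([0.21582652, 0.58622117, 0.23076028]), 'eef_rot': array([-5.51285082e-01, -3.09252457e+00,  1.65972683e-03]), 'wrist_force': array([-0.05012226, -0.3371116 ,  0.10019875]), 'ft_torque': array([-0.00599631, -0.00025401,  0.00120059]), 'finger_force': 0.0, 'opening': 0.08512357426552314}
```

View pics/t0.png

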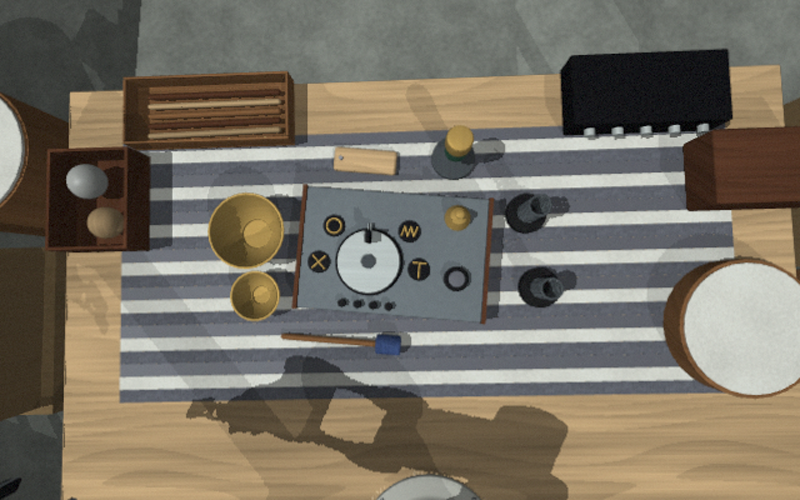

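View pics/s0.png

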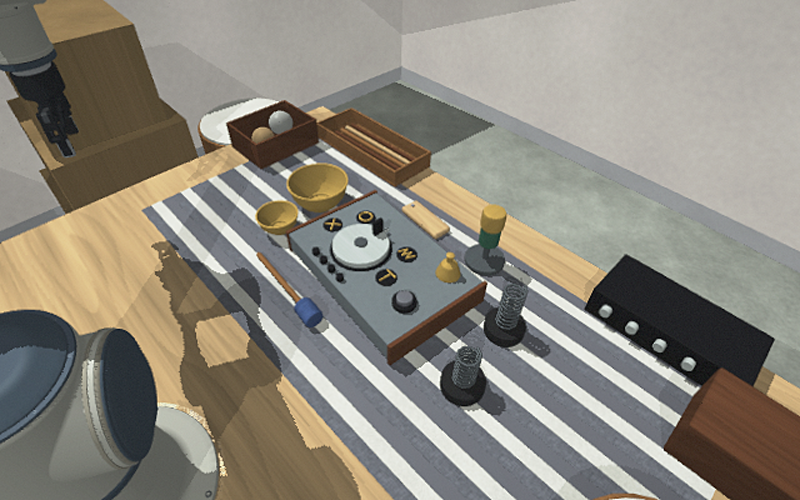

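The top view shows the selector axis near (368,262), with the tab pointing up at (370,230). The ring plate is at (335,225), up and to the left, and the button is at (457,278). I'll take an enlarged crop to refine these.

```bash
python3 - <<'E'
from h import *
snap("top","t1.png",(235,145,400,262),4.8)
E
```

```text
(no output)
```

View pics/t1.png

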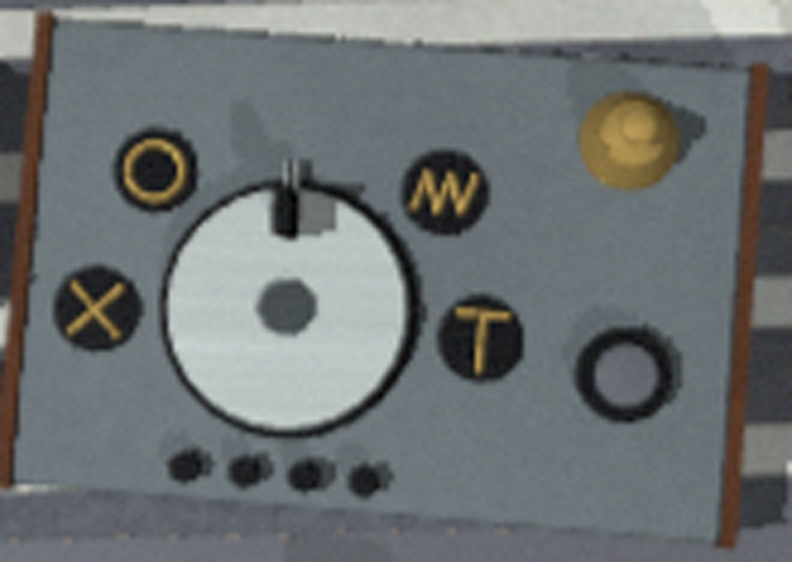

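The crop shows the hub at (287,307), ring (155,171), X (97,308), zigzag (445,192), T (481,338), button (627,375), and nib tip (292,160).

```bash
cat > m.py <<'E'
from h import *
P=lambda u,v,z: at("top",235+u/4.8-.4,145+v/4.8-.4,z)
ax=P(287,307,.081);pl={k:P(u,v,.065) for k,u,v in(("O",155,171),("X",97,308),("W",445,192),("T",481,338))}
nib=P(292,160,.075)
print("axis",ax,"nib",nib)
for k,p in pl.items(): d=p-ax;print(k,p,np.hypot(*d[:2]),np.arctan2(d[1],d[0]))
d=nib-ax;print("nib",np.hypot(*d[:2]),np.arctan2(d[1],d[0]))
o1,d1=ray("top",235+627/4.8-.4,145+375/4.8-.4);o2,d2=ray("side",404/1.25,297/1.25)
s=np.linalg.lstsq(np.c_[d1,-d2],o2-o1,rcond=None)[0];print("btn",o1+d1*s[0],o2+d2*s[1])
from scipy.spatial.transform import Rotation as Rn
print(Rn.from_rotvec(robot.sense()["eef_rot"]).as_matrix())
E
python3 m.py
```

```text
axis [0.56326809 0.10002648 0.081     ] nib [0.6370208  0.09652203 0.075     ]
O [0.63464548 0.16717336 0.065     ] 0.09799712836343193 0.7548678130766487
X [0.56591525 0.19776118 0.065     ] 0.09777054937348127 1.5437177502577508
W [0.6197759  0.02045795 0.065     ] 0.09759243590501179 -0.9532721806752366
T [0.54577282 0.00439158 0.065     ] 0.09722199831517156 -1.751733648449162
nib 0.07383592961890718 -0.04748040360395473
btn [ 0.52552359 -0.0663497   0.08115317] [ 0.52513777 -0.06599664  0.08112123]
[[-9.38397680e-01  3.45556963e-01 -4.22696127e-04]
 [ 3.45557207e-01  9.38397295e-01 -8.56485111e-04]
 [ 1.00692509e-04 -9.49789335e-04 -9.99999544e-01]]
```

```bash
cat > g.py <<'E'
from h import *
from scipy.spatial.transform import Rotation as Rn
def rows(targets): # (x,y,z,angle of tool x in world) -> slide, spin
    s=robot.sense();M=Rn.from_rotvec(s["eef_rot"]).as_matrix();a0=np.arctan2(M[1,0],M[0,0])
    print("now",s["t"],s["position"].round(4),"xang",round(a0,3),"F",s["wrist_force"].round(1),"q",s["q"].round(2))
    for x,y,z,a in targets:
        print((M.T@(np.array([x,y,z])-s["position"])).round(4),"spin",round((a0-a+np.pi)%(2*np.pi)-np.pi,3))
AX=np.array([.5633,.1000])
def push(th,off,r=.046,z=.092): # fingertip centre behind tab at angle th, x axis tangential CCW
    e=np.array([np.cos(th),np.sin(th)]);t=np.array([-e[1],e[0]])
    return (*(AX+r*e-off*t),z,th+np.pi/2)
E
python3 -c "
from g import *
rows([push(-.047,.03,z=.20)])"
```

```text
now 0.15 [0.2158 0.5863 0.2308] xang 2.789 F [-0.4  0.2  0.5] q [ 1.12  0.49  1.35  0.    1.3  -0.1 ]
[-0.547  -0.351   0.0311] spin 1.265
```

```bash
python3 -m pendant '{"slide":[[-0.03,-0.02,0],[-0.07,-0.045,0],[-0.11,-0.07,0],[-0.15,-0.095,0],[-0.19,-0.12,0],[-0.23,-0.145,0],[-0.27,-0.17,0],[-0.29,-0.185,0]],"spin":[0.05,0.13,0.21,0.29,0.37,0.45,0.53,0.6]}' 255
python3 -c "
from g import *
rows([push(-.047,.03,z=.20)])"
```

```text
t: 1.15
position: [0.4253, 0.3109, 0.2312]
eef_rot: [1.446, 2.789, -0.0]
wrist_force: [-1.0, 0.4, -0.4]
opening: -0.0003
finger_force: 0.0
now 1.15 [0.4253 0.3109 0.2312] xang 2.185 F [-1.   0.4 -0.4] q [ 0.52  0.36  1.59 -0.    1.2  -0.1 ]
[-0.3038  0.0092  0.0312] spin 0.661
```

```bash
python3 -m pendant '{"slide":[[-0.03,0,0],[-0.075,0,0],[-0.12,0.005,0],[-0.165,0.005,0.01],[-0.21,0.01,0.02],[-0.255,0.01,0.03],[-0.29,0.01,0.03],[-0.304,0.009,0.031]],"spin":[0.06,0.15,0.25,0.35,0.45,0.54,0.62,0.66]}'
python3 - <<'E'
from g import *
rows([push(-.047,.03)])
E
```

```text
t: 2.15
position: [0.6084, 0.0687, 0.1999]
eef_rot: [-2.271, -2.171, 0.0]
wrist_force: [-0.4, 0.6, 0.7]
opening: 0.0002
finger_force: 0.0
now 2.15 [0.6084 0.0687 0.1999] xang 1.526 F [-0.4  0.6  0.7] q [ 0.01  0.51  1.42 -0.    1.22  0.06]
[-0.0008 -0.0005  0.1079] spin 0.002
```

```bash
python3 -m pendant '{"slide":[[0,0,0.02],[0,0,0.045],[0,0,0.065],[0,0,0.08],[0,0,0.09],[0,0,0.1],[-0.001,0,0.106],[-0.001,0,0.108]],"spin":[0,0,0,0,0,0,0,0]}'
python3 - <<'E'
from g import *
snap("side","s1.png",(230,130,390,250),5)
rows([push(-.047,.018)]+[push(t,.016) for t in (.05,.15,.25,.35,.45,.55,.65,.72)])
E
```

```text
t: 3.15
position: [0.6076, 0.0691, 0.0921]
eef_rot: [-2.268, -2.174, 0.0]
wrist_force: [0.5, 0.6, 0.6]
opening: 0.0002
finger_force: 0.0
now 3.2 [0.6076 0.0691 0.0921] xang 1.529 F [-0.5  0.1  0. ] q [ 0.02  0.63  1.52 -0.    0.99  0.06]
[0.0108 0.0003 0.0001] spin 0.005
[0.0173 0.0017 0.0001] spin -0.092
[0.0221 0.0026 0.0001] spin -0.192
[0.027  0.0031 0.0001] spin -0.292
[0.0318 0.003  0.0001] spin -0.392
[0.0367 0.0025 0.0001] spin -0.492
[0.0414 0.0015 0.0001] spin -0.592
[0.0461 0.     0.0001] spin -0.692
[ 0.0492 -0.0013  0.0001] spin -0.762
```

View pics/s1.png

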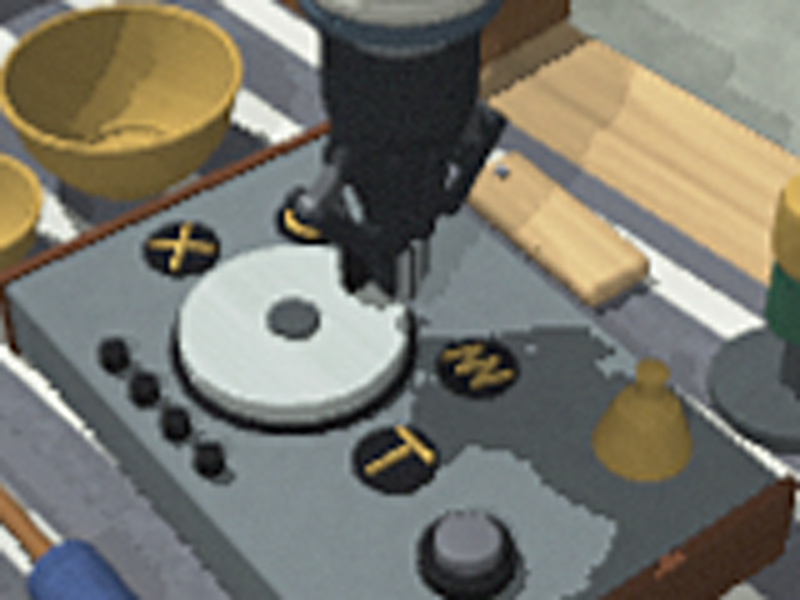

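The fingertips stand on the robot-right side of the tab, above the disc at (385,280), with nothing touched. Next I'll make contact slowly and follow the arc.

```bash
python3 -m pendant '{"slide":[[0.005,0,0],[0.009,0,0],[0.011,0,0],[0.014,0.001,0],[0.017,0.002,0],[0.02,0.002,0],[0.022,0.003,0],[0.027,0.003,0]],"spin":[0,0,0,-0.04,-0.09,-0.14,-0.19,-0.29]}'
python3 - <<'E'
from g import *
rows([push(t,.016) for t in (.3,.35,.4,.45,.5,.55,.6,.65,.7,.72,.75)])
E
```

```text
t: 4.2
position: [0.6123, 0.0956, 0.0925]
eef_rot: [1.924, 2.482, 0.0]
wrist_force: [3.6, -3.3, -1.1]
opening: 0.0002
finger_force: 2.2
now 4.2 [0.6123 0.0956 0.0925] xang 1.823 F [ 3.6 -3.3 -1.1] q [ 0.06  0.64  1.5  -0.    1.   -0.19]
[0.0027 0.0003 0.0005] spin -0.048
[0.005  0.001  0.0005] spin -0.098
[0.0074 0.0015 0.0004] spin -0.148
[0.0098 0.0019 0.0004] spin -0.198
[0.0122 0.0021 0.0004] spin -0.248
[0.0147 0.0023 0.0004] spin -0.298
[0.0171 0.0023 0.0004] spin -0.348
[0.0195 0.0022 0.0004] spin -0.398
[0.0219 0.002  0.0004] spin -0.448
[0.0229 0.0019 0.0004] spin -0.468
[0.0244 0.0017 0.0004] spin -0.498
```

Contact force is about 4–5 N, as expected. I'll push on to about 0.65.

```bash
python3 -m pendant '{"slide":[[0.003,0,0],[0.005,0.001,0],[0.0075,0.0015,0],[0.01,0.002,0],[0.012,0.002,0],[0.0145,0.002,0],[0.017,0.002,0],[0.0195,0.002,0]],"spin":[-0.05,-0.1,-0.15,-0.2,-0.25,-0.3,-0.35,-0.4]}'
python3 - <<'E'
from g import *
snap("top","t2.png",(235,145,400,262),4.8)
rows([push(t,.016) for t in (.65,.7,.72,.75,.8)])
E
```

```text
t: 5.2
position: [0.61, 0.1154, 0.0926]
eef_rot: [1.393, 2.814, 0.001]
wrist_force: [5.6, -1.1, -0.7]
opening: 0.0001
finger_force: 1.9
now 5.25 [0.6098 0.1157 0.0926] xang 2.225 F [ 3.  -1.2  0.8] q [ 0.09  0.64  1.5  -0.    1.   -0.56]
[-0.0003 -0.0005  0.0006] spin 0.004
[0.002  0.0002 0.0006] spin -0.046
[0.0029 0.0005 0.0006] spin -0.066
[0.0043 0.0009 0.0006] spin -0.096
[0.0067 0.0014 0.0006] spin -0.146
```

View pics/t2.png

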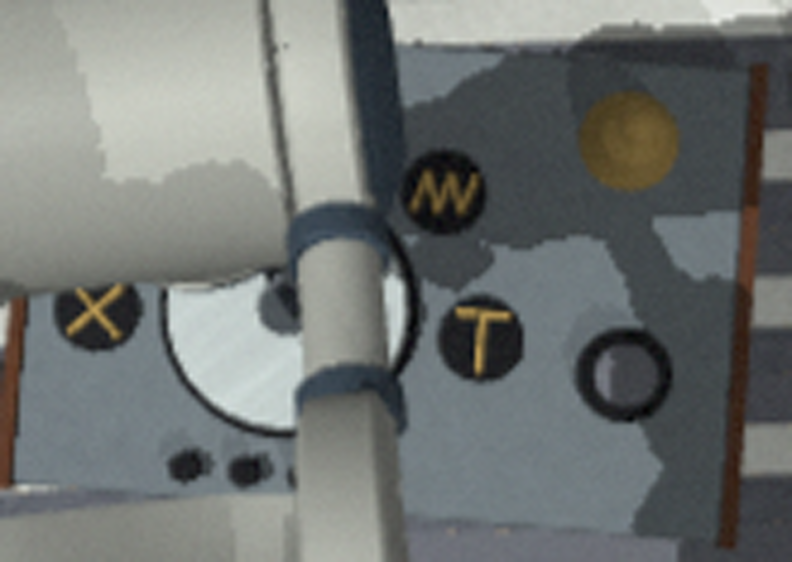

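The arm hides the tab in this view. I'll push on to about 0.72, then back straight off and lift so I can see it.

```bash
python3 -m pendant '{"slide":[[0.001,0,0],[0.002,0,0],[0.003,0.0005,0],[0.003,0.0005,0],[0.0,0,0],[-0.01,0,0],[-0.015,0,-0.0],[-0.015,0,-0.03]],"spin":[-0.02,-0.045,-0.066,-0.066,-0.066,-0.066,-0.066,-0.066]}'
python3 -m pendant '{"slide":[[0,0,-0.03],[0.02,0,-0.065],[0.06,0,-0.065],[0.1,0,-0.065],[0.14,0,-0.065],[0.18,0,-0.065],[0.2,0,-0.065],[0.2,0,-0.065]],"spin":[0,0,0,0,0,0,0,0]}'
python3 - <<'E'
from g import *
snap("top","t3.png",(235,145,400,262),4.8)
rows([(.525,-.066,.13,np.pi/2)])
E
```

```text
t: 6.25
position: [0.6169, 0.1026, 0.1207]
eef_rot: [-1.305, -2.854, 0.003]
wrist_force: [0.5, 0.1, -0.2]
opening: -0.0
finger_force: 0.0
t: 7.25
position: [0.4866, 0.255, 0.1873]
eef_rot: [-1.303, -2.859, 0.0]
wrist_force: [0.8, 0.2, 0.4]
opening: -0.0002
finger_force: 0.0
now 7.3 [0.4873 0.2545 0.1873] xang 2.286 F [0.2 0.2 0.3] q [ 0.37  0.44  1.59 -0.    1.12 -0.34]
[-0.2667 -0.1816  0.0574] spin 0.715
```

View pics/t3.png

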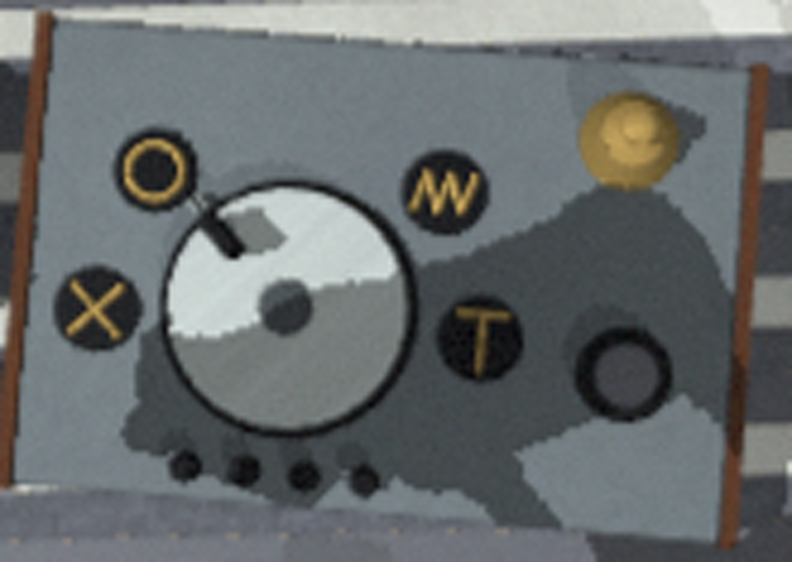

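The nib tip is at about (190,195), and the ring centre at (155,171). I'll check the angle.

```bash
python3 - <<'E'
from m import P,ax,np
for u,v,z in((190,195,.075),(190,195,.07),(208,214,.113),(199,205,.075)):
    d=P(u,v,z)-ax;print(np.hypot(*d[:2]),np.arctan2(d[1],d[0]))
E
```

```text
axis [0.56326809 0.10002648 0.081     ] nib [0.6370208  0.09652203 0.075     ]
O [0.63464548 0.16717336 0.065     ] 0.09799712836343193 0.7548678130766487
X [0.56591525 0.19776118 0.065     ] 0.09777054937348127 1.5437177502577508
W [0.6197759  0.02045795 0.065     ] 0.09759243590501179 -0.9532721806752366
T [0.54577282 0.00439158 0.065     ] 0.09722199831517156 -1.751733648449162
nib 0.07383592961890718 -0.04748040360395473
btn [ 0.52552359 -0.0663497   0.08115317] [ 0.52513777 -0.06599664  0.08112123]
[[-6.55404497e-01  7.55277972e-01  3.61323795e-04]
 [ 7.55277983e-01  6.55404570e-01 -1.33877459e-04]
 [-3.37927962e-04  1.85156019e-04 -9.99999926e-01]]
0.07502740593883737 0.6952484035376046
0.07590074355762837 0.6983871425384227
0.05580216947509741 0.653664405947614
0.06823002731504633 0.693756957154233
```

The pointer is about 0.055 rad (5–6 mm) short. That is inside tolerance but not central, so I'll nudge it once more.

```bash
python3 -c "
from g import *
rows([push(.7,.03,z=.15),push(.7,.03),push(.7,.018),push(.757,.016)])"
```

```text
now 7.3 [0.4873 0.2545 0.1873] xang 2.286 F [0.2 0.2 0.3] q [ 0.37  0.44  1.59 -0.    1.12 -0.34]
[-0.1971  0.0017  0.0374] spin 0.015
[-0.1971  0.0016  0.0954] spin 0.015
[-0.1851  0.0018  0.0954] spin 0.015
[-0.1805  0.0027  0.0954] spin -0.042
```

```bash
python3 -m pendant '{"slide":[[-0.03,0,0],[-0.075,0,0],[-0.12,0,0],[-0.165,0.001,0.01],[-0.19,0.002,0.035],[-0.197,0.002,0.065],[-0.197,0.002,0.085],[-0.197,0.002,0.095]],"spin":[0,0.01,0.015,0.015,0.015,0.015,0.015,0.015]}'
python3 -c "
from g import *
rows([push(.7,.018),push(.7,.016),push(.757,.016)])"
```

```text
t: 8.3
position: [0.6177, 0.1056, 0.091]
eef_rot: [-1.328, -2.846, 0.001]
wrist_force: [-0.6, -0.5, 0.7]
opening: 0.0001
finger_force: 0.0
now 8.3 [0.6177 0.1056 0.091 ] xang 2.268 F [-0.6 -0.5  0.7] q [ 0.07  0.65  1.48 -0.    1.01 -0.62]
[ 0.0128  0.0008 -0.001 ] spin -0.002
[ 0.0148  0.0008 -0.001 ] spin -0.002
[ 0.0174  0.0016 -0.001 ] spin -0.059
```

```bash
python3 -m pendant '{"slide":[[0.006,0,0],[0.011,0.001,0],[0.014,0.001,0],[0.016,0.0015,0],[0.018,0.0015,0],[0.018,0.0015,0],[0.01,0.001,0],[0.0,0,0]],"spin":[0,0,-0.01,-0.03,-0.06,-0.06,-0.06,-0.06]}'
python3 -m pendant '{"slide":[[0,0,0],[0,0,-0.03],[0,0,-0.065],[0,0,-0.08],[-0.04,0,-0.08],[-0.08,0,-0.08],[-0.12,0,-0.08],[-0.14,0,-0.08]],"spin":[0,0,0,0,0.1,0.2,0.3,0.4]}'
python3 - <<'E'
from g import *
rows([(.525,-.066,.12,np.pi/2)])
E
```

```text
t: 9.3
position: [0.6175, 0.1065, 0.0921]
eef_rot: [-1.24, -2.886, 0.001]
wrist_force: [0.4, -1.0, 0.4]
opening: -0.0004
finger_force: 0.0
t: 10.3
position: [0.7146, 0.0038, 0.1712]
eef_rot: [-1.795, -2.578, 0.001]
wrist_force: [-0.3, -0.3, 0.2]
opening: -0.0002
finger_force: 0.0
now 10.3 [0.7146 0.0038 0.1712] xang 1.925 F [-0.3 -0.3  0.2] q [-0.08  0.68  1.16 -0.    1.3  -0.43]
[ 0.0004 -0.202   0.0514] spin 0.354
```

```bash
python3 -m pendant '{"slide":[[0,-0.03,0],[0,-0.07,0],[0,-0.11,0],[0,-0.15,0],[0,-0.185,0],[0,-0.2,0.02],[0,-0.202,0.04],[0,-0.202,0.051]],"spin":[0.05,0.1,0.15,0.2,0.25,0.3,0.35,0.354]}'
python3 - <<'E'
from g import *
snap("top","t4.png",(235,145,400,262),4.8)
snap("side","s4.png",(230,130,390,250),5)
rows([(.525,-.066,.084,np.pi/2)])
E
```

```text
t: 11.3
position: [0.524, -0.0655, 0.1202]
eef_rot: [-2.215, -2.226, 0.001]
wrist_force: [0.5, 0.8, 0.0]
opening: -0.0002
finger_force: 0.0
now 11.4 [ 0.5242 -0.0653  0.1202] xang 1.577 F [-0.8  0.   1.1] q [-0.24  0.5   1.71  0.    0.93 -0.24]
[-0.0007  0.0009  0.0362] spin 0.006
```

View pics/t4.png

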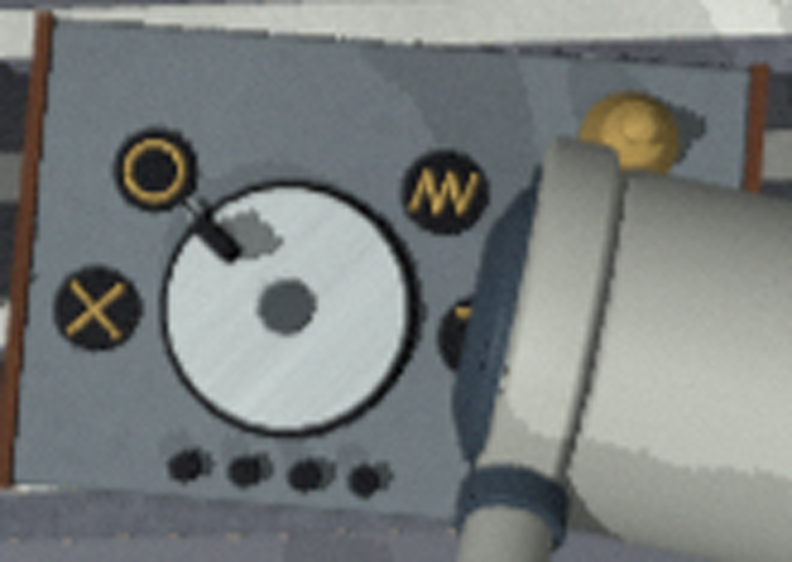

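View pics/s4.png

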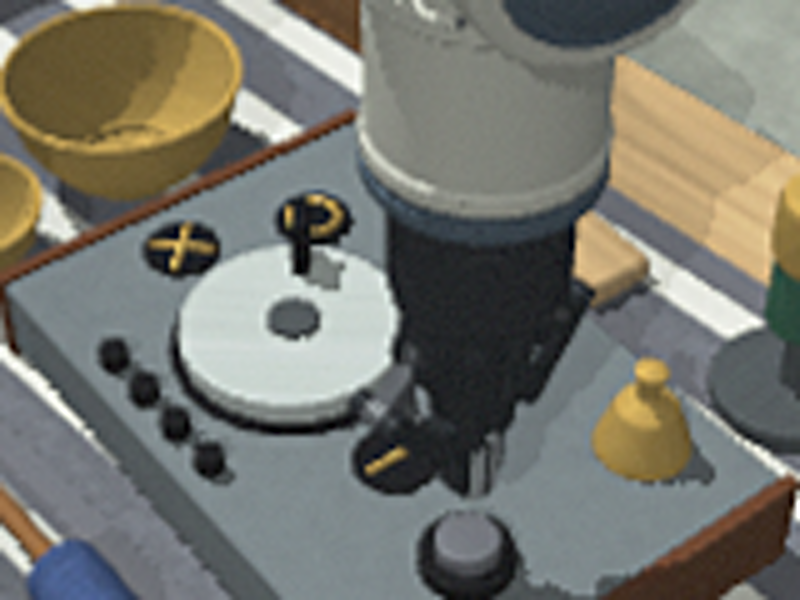

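The selector now aims at the ring (nib around (187,198) in the top view, on the line to (155,171)). The fingers hover over the button, so I'll press slowly.

```bash
python3 -m pendant '{"slide":[[0,0.001,0.015],[-0.001,0.001,0.03],[-0.001,0.001,0.036],[-0.001,0.001,0.039],[-0.001,0.001,0.041],[-0.001,0.001,0.043],[-0.001,0.001,0.044],[-0.001,0.001,0.044]],"spin":[0,0,0,0,0,0,0,0]}'
```

```text
t: 12.4
position: [0.5257, -0.0665, 0.0774]
eef_rot: [2.216, 2.227, 0.0]
wrist_force: [-2.2, 0.1, 4.3]
opening: -0.0001
finger_force: 2.0
```

```bash
python3 -m pendant '{"slide":[[0,0,0.0005],[0,0,0.001],[0,0,0.0015],[0,0,0.002],[0,0,0.0025],[0,0,0.003],[0,0,0.003],[0,0,0.003]],"spin":[0,0,0,0,0,0,0,0]}'
```

```text
t: 13.4
position: [0.5258, -0.0665, 0.0755]
eef_rot: [2.215, 2.226, 0.001]
wrist_force: [-10.5, 2.1, 33.6]
opening: 0.0001
finger_force: 16.6
```

At 33 N and z = 0.0755 the button is on its stop. Releasing, lifting and checking.

```bash
python3 -m pendant '{"slide":[[0,0,-0.003],[0,0,-0.01],[0,0,-0.03],[0,0,-0.06],[0,0,-0.1],[0,-0.04,-0.12],[0,-0.09,-0.12],[0,-0.12,-0.12]],"spin":[0,0,0,0,0,0,0,0]}'
python3 -m pendant '{"slide":[[0,0,0],[-0.04,0,0],[-0.08,0,0],[-0.12,0,0],[-0.15,0,0],[-0.16,0,0],[-0.16,0,0],[-0.16,0,0]],"spin":[0,0,0,0,0,0,0,0]}'
python3 - <<'E'
from g import *
snap("top","t5.png",(235,145,400,262),4.8)
E
```

```text
t: 14.4
position: [0.4039, -0.067, 0.1946]
eef_rot: [2.216, 2.227, 0.0]
wrist_force: [0.5, -0.3, 0.1]
opening: 0.0001
finger_force: 0.0
t: 15.4
position: [0.4066, -0.2262, 0.1942]
eef_rot: [-2.215, -2.227, -0.0]
wrist_force: [-0.2, 0.7, -0.7]
opening: 0.0002
finger_force: 0.0
```

View pics/t5.png

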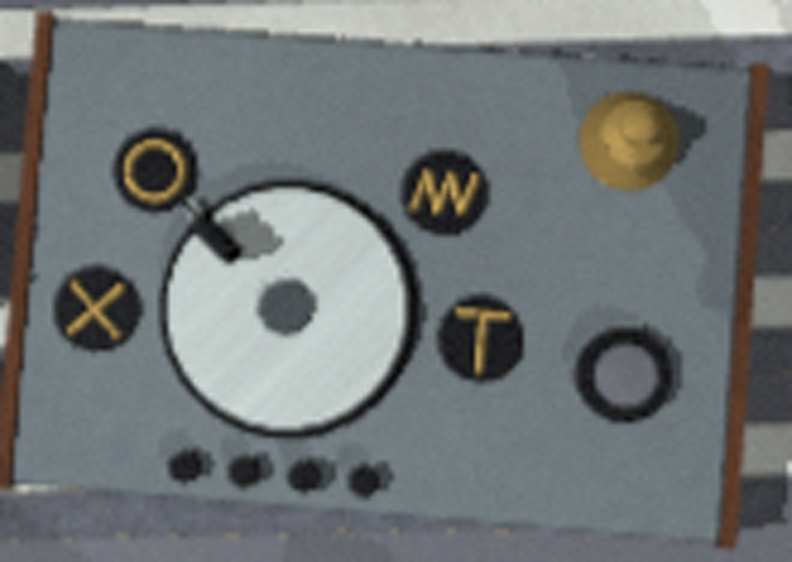

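The pointer aims at the ring (nib (187,198)), the button at (627,375) looks as it did at the start, and the bell hasn't moved. Handing in.

```bash
python3 -c "
from rig import robot
print(robot.close_job())"
```

```text
the job is handed in; nothing more can be done
None
```

I turned the selector until its pointer aimed at the ring mark, pressed the button down to its stop and let it come back up, then handed the job in at about 15 s; no result came back, and I saw no sign that anything else had moved.

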